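Release the latched key on the ski bench's switch box

ROBOT

A 6-joint arm with a two-finger parallel gripper is mounted at the origin on the work surface. World frame = base frame: x ahead of the robot, y to its left, z up, the work surface at z = 0. Lengths are in m, angles in rad, forces in N, time in s.
With the tool pointing down it reaches from about 0.3 to 0.825 m from the base axis. Payload 5.4 kg.
Tool frame: the origin (TCP) lies between the finger pads, 19 mm behind the fingertips; this is the grasp point; z points along the fingers, y is the line along which they close (so a half turn about z gives the same grasp; the last joint's range is limited). The gripper opens to 92 mm and grips with 3 to 60 N. Pads are 20 mm wide; open, the fingers measure 128 mm over their backs; the gripper's body (75 mm by 189 mm) begins 69 mm behind the grasp point.
Start: joints at [-1.466, 0.158, 1.597, -0, 1.386, -0.21], TCP at [0.178, -0.547, 0.233] pointing down, gripper open.
Joint ranges: [-2.91, 2.91], [-0.94, 2.29], [0.18, 2.7], [-1.29, 4.43], [0.17, 2.64], [-3, 3]. Speed limits (rad/s): [2.57, 2.57, 3.14, 3.14, 3.14, 3.14].

INTERFACE

Orientations are given as a 3x3 rotation matrix whose columns are the frame's x, y, z axes.
In Python, from bench import robot, optics gives the robot as it stands. The module is installed in compiled form; this text tells all that it offers.
- The arm moves only by the shell command python3 -m pendant 'ROWS' [FORCE]. ROWS is a JSON object of lists of equal length, an entry for each row: "travel": the shift along the world's x, y, z in m, a list of three; "rotation": the turn, a rotation vector about the world's x, y, z in rad, a list of three; "gripper": the opening, from 0 (shut) to 1 (fully open). A call has 1 to 20 rows; each row is the pose to reach, as a shift and turn from the pose commanded when the call began; what a row does not reach only later rows make up. A row lasts 1/12 s, in which the tool goes at most 41.7 mm and 7.16 degrees, less where a joint would pass 70% of its speed; a pose out of reach is approached as far as the arm can. A call with a gripper value outside its range is refused whole. The fingers move at their own pace and stop on an object; FORCE is the grip in N (left out, the last holds). Time passes only in rows, so rows that repeat a pose let the fingers close. It gives the time, the measured TCP pose, the force, the opening and the grip force at its end, in the units of the state.
- robot.sense(): the state, without advancing time (a new reading comes with each control period).
- optics.capture(name): name is "scene" or "top"; returns a dict with "image" (480x640x3 uint8, red, green, blue), "z_map" (480x640 float32, m along the optical axis (not along the pixel's ray), 0 where there is no reading), "camera_matrix" (3x3 intrinsics, pixels), "R" (3x3) and "t" (3): a world point X has camera coordinates R X + t. Camera axes: x right, y down, z forward; pixel columns grow to the right and rows downward; lengths in m; the calibration is good to about 2 mm. A picture is of the moment at which its call begins.
- robot.hand_in(): hands the job in; it is judged then, once.
The state is a dict: "time": time; "joints": joint angles; "joint_vel": joint speeds; "tau": joint torques, N m; "ee_pos": TCP position; "eef_rot": TCP orientation; "wrist_force": force on the tool from outside, world axes, zero at the start; "wrist_torque": the same for the moment, N m; "grip_width": finger opening in m; "finger_force": force on a finger pad.
Only numpy, scipy, OpenCV 4.12 (cv2) and the standard library are available. Lean on these libraries where they do the work, as an engineer would, in place of code of your own. Each camera call takes 0.05 s, during which the arm holds its last target. There are 200 camera calls.

TASK

One of the four white keys on the bench's switch box has been left latched down. With the fingertips, tap all four keys lightly one after another, starting at the end with the orange lamp, without pushing any of them down far enough to click in or out; then press the latched one right down and let go so that it springs up and all four keys stand up. Do not grasp, lift or push aside anything around the box.

Things in the scene. Friction and masses are not known exactly. Their poses are not given: they have to be found in the camera images.
- switch_box: Fixed dark grey switch box, 100 mm (its x) by 280 mm (its y) by 50 mm high; origin on the bench under the middle of the key row, z up. Four keys stand 46 mm apart along its y axis. An orange pilot lamp (dome 17 mm across, top 63 mm above the bench) sits on its top at the +y end, 113 mm from the origin; a yellow plate marks the -y end.
- slot_1 (a point): Centre of the first key place counted from the lamp end; 56 mm above the bench, at the level of the key frame's top edge. Its axes are the switch box's. Any of the four keys may sit here.
- slot_2 (a point): Centre of the second key place counted from the lamp end; 56 mm above the bench, at the level of the key frame's top edge. Its axes are the switch box's. Any of the four keys may sit here.
- slot_3 (a point): Centre of the third key place counted from the lamp end; 56 mm above the bench, at the level of the key frame's top edge. Its axes are the switch box's. Any of the four keys may sit here.
- slot_4 (a point): Centre of the fourth key place counted from the lamp end; 56 mm above the bench, at the level of the key frame's top edge. Its axes are the switch box's. Any of the four keys may sit here.
- key_a: One of four identical push-push keys. Origin: centre of the underside of its fixed black frame (36 mm square, 6 mm high), on the box's top, 50 mm above the bench. Its white cap, 26 mm square, has a flat top 20 mm above this origin when up, about 15 mm when latched; a red band round its foot shows only when it is up. The letter says nothing of its place.
- cap_a (a joint): How far this key's cap is down (m): 0 up (off), about 0.0052 latched (on), 0.0098 bottomed. A cap that is up starts to move at 3 N, then takes 0.9 N per mm more; beyond 7 mm (9 N) it counts as clicked in, which must not happen. A latched cap feels solid below 7.5 N; pushed to the bottom (12 N; past 8.5 mm is enough) and let go, it clicks out and springs fully up.
- key_b: One of four identical push-push keys. Origin: centre of the underside of its fixed black frame (36 mm square, 6 mm high), on the box's top, 50 mm above the bench. Its white cap, 26 mm square, has a flat top 20 mm above this origin when up, about 15 mm when latched; a red band round its foot shows only when it is up. The letter says nothing of its place.
- cap_b (a joint): How far this key's cap is down (m): 0 up (off), about 0.0052 latched (on), 0.0098 bottomed. A cap that is up starts to move at 3 N, then takes 0.9 N per mm more; beyond 7 mm (9 N) it counts as clicked in, which must not happen. A latched cap feels solid below 7.5 N; pushed to the bottom (12 N; past 8.5 mm is enough) and let go, it clicks out and springs fully up.
- key_c: One of four identical push-push keys. Origin: centre of the underside of its fixed black frame (36 mm square, 6 mm high), on the box's top, 50 mm above the bench. Its white cap, 26 mm square, has a flat top 20 mm above this origin when up, about 15 mm when latched; a red band round its foot shows only when it is up. The letter says nothing of its place.
- cap_c (a joint): How far this key's cap is down (m): 0 up (off), about 0.0052 latched (on), 0.0098 bottomed. A cap that is up starts to move at 3 N, then takes 0.9 N per mm more; beyond 7 mm (9 N) it counts as clicked in, which must not happen. A latched cap feels solid below 7.5 N; pushed to the bottom (12 N; past 8.5 mm is enough) and let go, it clicks out and springs fully up.
- key_d: One of four identical push-push keys. Origin: centre of the underside of its fixed black frame (36 mm square, 6 mm high), on the box's top, 50 mm above the bench. Its white cap, 26 mm square, has a flat top 20 mm above this origin when up, about 15 mm when latched; a red band round its foot shows only when it is up. The letter says nothing of its place.
- cap_d (a joint): How far this key's cap is down (m): 0 up (off), about 0.0052 latched (on), 0.0098 bottomed. A cap that is up starts to move at 3 N, then takes 0.9 N per mm more; beyond 7 mm (9 N) it counts as clicked in, which must not happen. A latched cap feels solid below 7.5 N; pushed to the bottom (12 N; past 8.5 mm is enough) and let go, it clicks out and springs fully up.
- wax: Loose orange wax block, 45 x 85 x 24 mm, origin under its centre. Leave it alone.
- tape: Loose roll of cream tape lying flat, 96 mm across, 24 mm high, origin under its centre. Leave it alone.
- brush: Loose base brush, bristles down: black bristles under a blue back, 60 x 115 x 40 mm, origin under its centre. Leave it alone.
- scraper: Loose green plastic scraper plate lying flat, 60 x 130 x 6 mm, origin under its centre. Leave it alone.

How it is judged:
On the way, in this order (a step that is already met when the one before it is completed fails the run):
1. the first key from the lamp end is tapped with the fingertips (at least 0.5 N, TCP within 20 mm of its slot in plan) while the latched key is still down (horizontal distance between the grasp point and slot_1 below 0.02 m and (contact force between the fingers and key_a above 0.5 N or contact force between the fingers and key_b above 0.5 N or contact force between the fingers and key_c above 0.5 N or contact force between the fingers and key_d above 0.5 N) and value of joint cap_a above 0.004 m), for 0.02 s.
2. the second key from the lamp end is tapped with the fingertips (at least 0.5 N, TCP within 20 mm of its slot in plan) while the latched key is still down (horizontal distance between the grasp point and slot_2 below 0.02 m and (contact force between the fingers and key_a above 0.5 N or contact force between the fingers and key_b above 0.5 N or contact force between the fingers and key_c above 0.5 N or contact force between the fingers and key_d above 0.5 N) and value of joint cap_a above 0.004 m), for 0.02 s.
3. the third key from the lamp end is tapped with the fingertips (at least 0.5 N, TCP within 20 mm of its slot in plan) while the latched key is still down (horizontal distance between the grasp point and slot_3 below 0.02 m and (contact force between the fingers and key_a above 0.5 N or contact force between the fingers and key_b above 0.5 N or contact force between the fingers and key_c above 0.5 N or contact force between the fingers and key_d above 0.5 N) and value of joint cap_a above 0.004 m), for 0.02 s.
4. the fourth key from the lamp end is tapped with the fingertips (at least 0.5 N, TCP within 20 mm of its slot in plan) while the latched key is still down (horizontal distance between the grasp point and slot_4 below 0.02 m and (contact force between the fingers and key_a above 0.5 N or contact force between the fingers and key_b above 0.5 N or contact force between the fingers and key_c above 0.5 N or contact force between the fingers and key_d above 0.5 N) and value of joint cap_a above 0.004 m), for 0.02 s.
5. the latched key is pressed and springs back up (less than 1.5 mm down) (value of joint cap_a below 0.0015 m), for 0.2 s.
At the end, for the whole second after the job is handed in: All four caps are up (each less than 1.5 mm down) and the wax, tape, brush and scraper are each within 20 mm of where they stood (value of joint each of cap_a, cap_b, cap_c, cap_d below 0.0015 m and distance of each of wax, tape, brush, scraper from where it was at the start of the episode below 0.02 m); the robot touches nothing.
It fails at once if a key that stood up is pushed more than 7 mm down (value of joint any of cap_b, cap_c, cap_d above 0.007 m).
It fails at once if a bystander (wax, tape, brush, scraper) is moved more than 20 mm or lifted (distance of any of wax, tape, brush, scraper from where it was at the start of the episode above 0.02 m).
It also fails if it takes over 51 s, if anything falls off the work surface, if the arm or the gripper's body presses on something with over 40 N, if the wrist force passes 120 N, or if a joint passes its speed limit or range.

## Working session

There is one attempt and no reset: what is moved stays moved. The work goes in short steps, Python scripts to look and compute and a shell command to move; the robot and the scene stay as the last step left them, time stands still between calls to the robot, and variables do not carry over. Pictures are saved under pics/ and viewed, at most 10 in all, crops included, and the job is handed in when it is done.

```bash
mkdir -p pics; python3 - <<'E'
from bench import robot, optics
import cv2,numpy as np
for n in("scene","top"):
    d=optics.capture(n); cv2.imwrite(f"pics/{n}0.png",d["image"][:,:,::-1]); np.savez(f"{n}0.npz",**d)
    print(n,d["camera_matrix"].tolist(),(-d["R"].T@d["t"]).round(3))
s=robot.sense(); print(s["time"],s["ee_pos"],s["eef_rot"],s["wrist_force"],s["grip_width"])
E
```

```text
scene [[612.923808085851, 0.0, 325.20923503318465], [0.0, 612.923808085851, 246.03569751424013], [0.0, 0.0, 1.0]] [ 1.348 -0.157  0.8  ]
top [[558.853100660205, 0.0, 310.6717110966806], [0.0, 558.853100660205, 238.77678393786636], [0.0, 0.0, 1.0]] [0.36  0.023 0.964]
0.1 [ 0.17796703 -0.54618757  0.23241382] [[ 9.50866822e-01  3.09600173e-01 -1.39864176e-04]
 [ 3.09599938e-01 -9.50865312e-01  1.74270977e-03]
 [ 4.06551254e-04 -1.70038684e-03 -9.99998472e-01]] [ 0.92153459  0.27447002 -0.08416806] 0.09206590160170697
```

View pics/scene0.png

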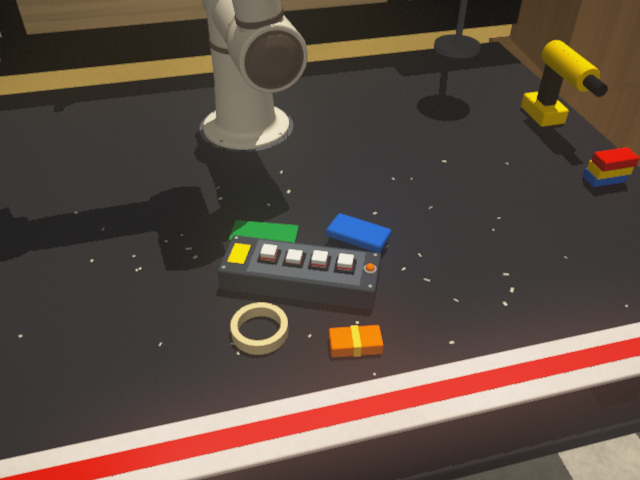

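View pics/top0.png

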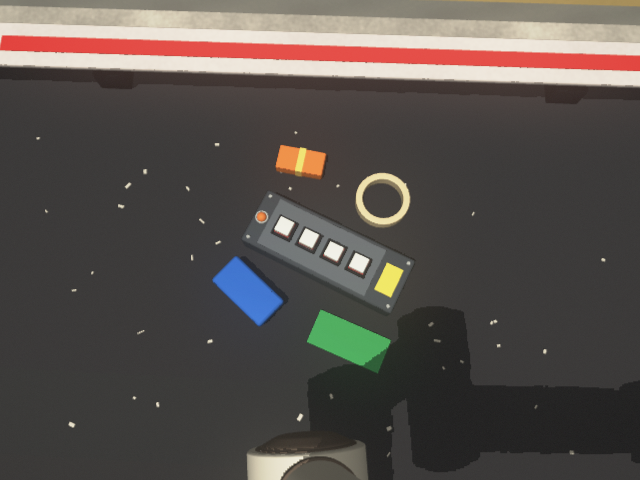

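The scene view shows the lamp at (370,267) and caps at (345,260), (319,257), (293,256) and (269,252). The third cap seems to show no red band. In the top view the lamp is at (261,217) and the caps run from (285,227) to (359,263). Next I measure them.

```bash
cat > m.py <<'E'
import numpy as np,cv2
def ray(d,uv,z):
    R,t=d["R"],d["t"]; c=-R.T@t
    v=R.T@np.linalg.inv(d["camera_matrix"])@np.array([uv[0],uv[1],1.])
    return c+v*(z-c[2])/v[2]
def blobs(d,lo,hi,roi,amin=15):
    h=cv2.cvtColor(d["image"],cv2.COLOR_RGB2HSV); m=cv2.inRange(h,lo,hi); k=np.zeros_like(m); x0,y0,x1,y1=roi; k[y0:y1,x0:x1]=m[y0:y1,x0:x1]
    n,l,s,c=cv2.connectedComponentsWithStats(k)
    return [(c[i],s[i,4],l==i) for i in range(1,n) if s[i,4]>=amin]
E
python3 - <<'E'
from m import *
for n,roi in(("top",(240,190,415,315)),("scene",(215,230,390,310))):
    d=dict(np.load(n+"0.npz"))
    for nm,lo,hi,z in(("cap",(0,0,130),(179,60,255),.07),("lamp",(3,130,120),(18,255,255),.06),("plate",(22,120,120),(35,255,255),.05)):
        for c,a,mk in blobs(d,lo,hi,roi):
            zz=d["z_map"][mk]; zz=np.median(zz[zz>0])
            K=d["camera_matrix"];P=d["R"].T@(np.linalg.inv(K)@np.array([c[0],c[1],1])*zz-d["t"])
            print(n,nm,c.round(1),a,ray(d,c,z).round(4),"depth pt",P.round(4))
d=np.load("scene0.npz"); cv2.imwrite("pics/crop0.png",cv2.resize(d["image"][225:305,215:390,::-1],None,fx=4.5,fy=4.5,interpolation=cv2.INTER_CUBIC))
E
```

```text
top cap [261.4 216.2] 56 [0.6141 0.1217 0.07  ] depth pt [0.6187 0.1234 0.0541]
top cap [283.8 225.5] 249 [0.5994 0.0836 0.07  ] depth pt [0.5995 0.0836 0.0699]
top cap [308.4 237.9] 254 [0.5798 0.042  0.07  ] depth pt [0.5799 0.042  0.07  ]
top cap [333.3 250.9] 254 [5.596e-01 3.000e-04 7.000e-02] depth pt [5.608e-01 2.000e-04 6.460e-02]
top cap [358.6 262.4] 256 [ 0.542  -0.0416  0.07  ] depth pt [ 0.542  -0.0416  0.07  ]
top lamp [261.  216.2] 65 [0.6169 0.1234 0.06  ] depth pt [0.6166 0.1233 0.061 ]
top plate [388.4 279.5] 566 [ 0.5191 -0.0927  0.05  ] depth pt [ 0.5189 -0.0926  0.0512]
scene cap [268.1 250. ] 200 [ 0.5435 -0.0452  0.07  ] depth pt [ 0.5437 -0.0452  0.0702]
scene cap [293.7 255.3] 196 [ 0.5681 -0.0043  0.07  ] depth pt [ 0.5632 -0.0033  0.0654]
scene cap [319.2 256.4] 200 [0.5816 0.0385 0.07  ] depth pt [0.5815 0.0386 0.0699]
scene cap [345.  259.6] 206 [0.6008 0.0803 0.07  ] depth pt [0.6012 0.0802 0.0704]
scene cap [369.8 269.6] 30 [0.6352 0.1146 0.07  ] depth pt [0.6213 0.1199 0.0557]
scene lamp [369.7 266.7] 57 [0.6185 0.1204 0.06  ] depth pt [0.6194 0.1201 0.0609]
scene plate [238.6 253. ] 348 [ 0.5162 -0.0954  0.05  ] depth pt [ 0.5181 -0.0956  0.0517]
```

View pics/crop0.png

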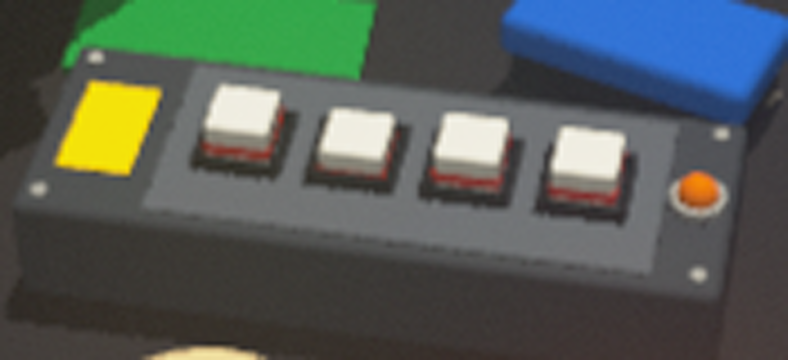

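The crop shows the third cap from the lamp is latched: it is lower and shows almost no red. Its depth height of 65 mm agrees. The other caps are at 70 mm and the spacing is 46 mm, both as given. Moving above key 1 with the gripper shut.

```bash
python3 -m pendant '{"travel":[[0.422,0.628,-0.08],[0.422,0.628,-0.08],[0.422,0.628,-0.08],[0.422,0.628,-0.08],[0.422,0.628,-0.08],[0.422,0.628,-0.08],[0.422,0.628,-0.08],[0.422,0.628,-0.08],[0.422,0.628,-0.08],[0.422,0.628,-0.08],[0.422,0.628,-0.08],[0.422,0.628,-0.08],[0.422,0.628,-0.08],[0.422,0.628,-0.08],[0.422,0.628,-0.08],[0.422,0.628,-0.08],[0.422,0.628,-0.08],[0.422,0.628,-0.08],[0.422,0.628,-0.08],[0.422,0.628,-0.08]],"rotation":[[0,0,0],[0,0,0],[0,0,0],[0,0,0],[0,0,0],[0,0,0],[0,0,0],[0,0,0],[0,0,0],[0,0,0],[0,0,0],[0,0,0],[0,0,0],[0,0,0],[0,0,0],[0,0,0],[0,0,0],[0,0,0],[0,0,0],[0,0,0]],"gripper":[0,0,0,0,0,0,0,0,0,0,0,0,0,0,0,0,0,0,0,0]}' 10
python3 -c "
from bench import robot
s=robot.sense();print(s['ee_pos'],s['wrist_force'],s['joints'])"
```

```text
time: 1.77
ee_pos: [0.6002, 0.0837, 0.1521]
eef_rot: [[0.95, 0.313, -0.001], [0.313, -0.95, 0.0], [-0.001, -0.001, -1.0]]
wrist_force: [0.7, 0.3, -0.9]
grip_width: 0.0004
finger_force: 0.0
[0.60023083 0.0837026  0.15211156] [ 0.66017785  0.27812407 -0.89037797] [-6.07444146e-02  3.09216816e-01  1.58437147e+00  3.00402514e-04
  1.24951508e+00  1.19139366e+00]
```

```bash
python3 -m pendant '{"travel":[[0,-0.001,-0.03],[0,-0.001,-0.05],[0,-0.001,-0.058],[0,-0.001,-0.058],[0,-0.001,-0.058],[0,-0.001,-0.058]],"rotation":[[0,0,0],[0,0,0],[0,0,0],[0,0,0],[0,0,0],[0,0,0]],"gripper":[0,0,0,0,0,0]}'
python3 - <<'E'
from bench import robot,optics
import cv2
d=optics.capture("scene"); cv2.imwrite("pics/s1.png",cv2.resize(d["image"][170:305,215:395,::-1],None,fx=4,fy=4,interpolation=cv2.INTER_CUBIC))
s=robot.sense();print(s['ee_pos'],s['wrist_force'])
E
```

```text
time: 2.27
ee_pos: [0.601, 0.0795, 0.0971]
eef_rot: [[0.951, 0.309, 0.003], [0.309, -0.951, -0.0], [0.002, 0.001, -1.0]]
wrist_force: [0.4, -0.7, 0.1]
grip_width: 0.0005
finger_force: 0.0
[0.60111831 0.07966721 0.09720372] [-0.38076184 -0.11933662  0.27066824]
```

View pics/s1.png

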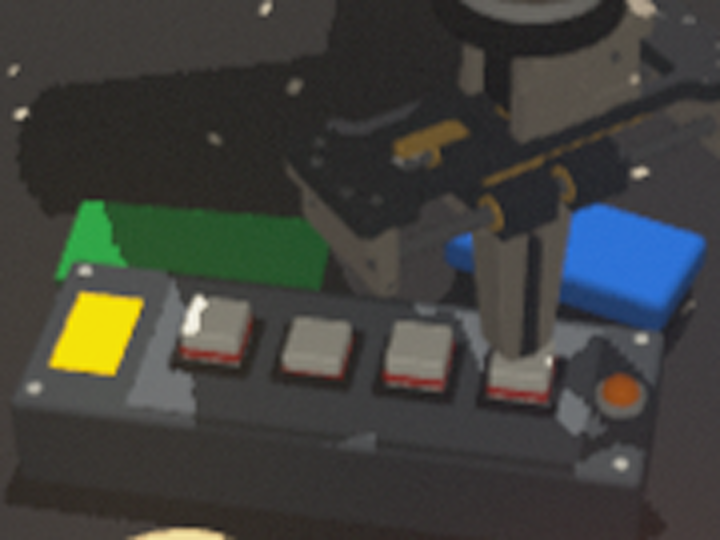

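The fingertips (crop (520,350)) hang just above key 1's cap and are centred on it. Going down in small steps, watching the force.

```bash
python3 -m pendant '{"travel":[[0,0.001,-0.002],[0,0.001,-0.004],[0,0.001,-0.005],[0,0.001,-0.005],[0,0.001,-0.005]],"rotation":[[0,0,0],[0,0,0],[0,0,0],[0,0,0],[0,0,0]],"gripper":[0,0,0,0,0]}'
```

```text
time: 2.73
ee_pos: [0.5999, 0.0813, 0.0902]
eef_rot: [[0.951, 0.31, -0.0], [0.31, -0.951, 0.0], [-0.0, -0.0, -1.0]]
wrist_force: [0.1, -1.5, 1.0]
grip_width: 0.0004
finger_force: 0.0
```

```bash
python3 -m pendant '{"travel":[[0,0,-0.001],[0,0,-0.002],[0,0,-0.002],[0,0,-0.002]],"rotation":[[0,0,0],[0,0,0],[0,0,0],[0,0,0]],"gripper":[0,0,0,0]}'
```

```text
time: 3.07
ee_pos: [0.6002, 0.0813, 0.0887]
eef_rot: [[0.951, 0.31, 0.0], [0.31, -0.951, 0.0], [0.0, 0.0, -1.0]]
wrist_force: [-0.8, 0.1, 3.4]
grip_width: 0.0004
finger_force: 1.6
```

```bash
python3 -m pendant '{"travel":[[0,0,-0.001],[0,0,-0.001],[0,0,-0.001]],"rotation":[[0,0,0],[0,0,0],[0,0,0]],"gripper":[0,0,0]}'
python3 -m pendant '{"travel":[[0,0,0.01],[0,0,0.02],[-0.01,-0.021,0.02],[-0.019,-0.042,0.02],[-0.019,-0.042,0.01],[-0.019,-0.042,0.004],[-0.019,-0.042,0.003],[-0.019,-0.042,0.003]],"rotation":[[0,0,0],[0,0,0],[0,0,0],[0,0,0],[0,0,0],[0,0,0],[0,0,0],[0,0,0]],"gripper":[0,0,0,0,0,0,0,0]}'
```

```text
time: 3.32
ee_pos: [0.6002, 0.0813, 0.0876]
eef_rot: [[0.951, 0.31, 0.0], [0.31, -0.951, 0.0], [0.0, 0.0, -1.0]]
wrist_force: [-1.7, -0.8, 4.8]
grip_width: 0.0001
finger_force: 2.1
time: 3.98
ee_pos: [0.5807, 0.0399, 0.0897]
eef_rot: [[0.951, 0.31, -0.001], [0.31, -0.951, 0.0], [-0.001, -0.001, -1.0]]
wrist_force: [-0.7, -0.6, 0.3]
grip_width: 0.0008
finger_force: 0.0
```

Key 1 took 4.8 N with about 1.5 mm of travel. Now key 2 the same way.

```bash
python3 -m pendant '{"travel":[[0,0,-0.001],[0,0,-0.002],[0,0,-0.003],[0,0,-0.003],[0,0,-0.003]],"rotation":[[0,0,0],[0,0,0],[0,0,0],[0,0,0],[0,0,0]],"gripper":[0,0,0,0,0]}'
```

```text
time: 4.4
ee_pos: [0.5814, 0.0399, 0.0878]
eef_rot: [[0.951, 0.31, 0.001], [0.31, -0.951, 0.001], [0.001, -0.0, -1.0]]
wrist_force: [-1.4, 1.9, 3.7]
grip_width: 0.0009
finger_force: 2.0
```

```bash
python3 -m pendant '{"travel":[[0,0,0.01],[0,0,0.02],[-0.01,-0.021,0.02],[-0.019,-0.042,0.02],[-0.019,-0.042,0.01],[-0.019,-0.042,0.002],[-0.019,-0.042,-0.001],[-0.019,-0.042,-0.001],[-0.019,-0.042,-0.003],[-0.019,-0.042,-0.003],[-0.019,-0.042,-0.003]],"rotation":[[0,0,0],[0,0,0],[0,0,0],[0,0,0],[0,0,0],[0,0,0],[0,0,0],[0,0,0],[0,0,0],[0,0,0],[0,0,0]],"gripper":[0,0,0,0,0,0,0,0,0,0,0]}'
```

```text
time: 5.32
ee_pos: [0.5623, -0.0023, 0.0844]
eef_rot: [[0.951, 0.31, 0.0], [0.31, -0.951, -0.0], [0.0, 0.0, -1.0]]
wrist_force: [-0.7, -0.2, -1.0]
grip_width: 0.0004
finger_force: 0.0
```

```bash
python3 -m pendant '{"travel":[[0,0,-0.001],[0,0,-0.001],[0,0,-0.001]],"rotation":[[0,0,0],[0,0,0],[0,0,0]],"gripper":[0,0,0]}'
```

```text
time: 5.57
ee_pos: [0.5624, -0.0025, 0.0839]
eef_rot: [[0.951, 0.31, 0.001], [0.31, -0.951, 0.0], [0.001, 0.0, -1.0]]
wrist_force: [-0.7, 1.1, 4.0]
grip_width: 0.0002
finger_force: 1.8
```

Key 3 feels solid (4 N at 84 mm), so it is still latched. On to key 4.

```bash
python3 -m pendant '{"travel":[[0,0,0.01],[0,0,0.025],[-0.01,-0.021,0.025],[-0.019,-0.042,0.025],[-0.019,-0.042,0.015],[-0.019,-0.042,0.007],[-0.019,-0.042,0.006],[-0.019,-0.042,0.005],[-0.019,-0.042,0.004],[-0.019,-0.042,0.004],[-0.019,-0.042,0.004]],"rotation":[[0,0,0],[0,0,0],[0,0,0],[0,0,0],[0,0,0],[0,0,0],[0,0,0],[0,0,0],[0,0,0],[0,0,0],[0,0,0]],"gripper":[0,0,0,0,0,0,0,0,0,0,0]}'
```

```text
time: 6.48
ee_pos: [0.5429, -0.0443, 0.0875]
eef_rot: [[0.951, 0.31, -0.001], [0.31, -0.951, 0.0], [-0.001, -0.0, -1.0]]
wrist_force: [-2.6, -0.7, 4.0]
grip_width: 0.0003
finger_force: 2.2
```

Key 4 tapped with 4 N. Back to key 3 to press it down.

```bash
python3 -m pendant '{"travel":[[0,0,0.01],[0,0,0.025],[0.01,0.021,0.025],[0.019,0.042,0.025],[0.019,0.042,0.01],[0.019,0.042,0],[0.019,0.042,-0.003],[0.019,0.042,-0.005],[0.019,0.042,-0.007],[0.019,0.042,-0.008],[0.019,0.042,-0.009],[0.019,0.042,-0.009],[0.019,0.042,-0.009]],"rotation":[[0,0,0],[0,0,0],[0,0,0],[0,0,0],[0,0,0],[0,0,0],[0,0,0],[0,0,0],[0,0,0],[0,0,0],[0,0,0],[0,0,0],[0,0,0]],"gripper":[0,0,0,0,0,0,0,0,0,0,0,0,0]}'
```

```text
time: 7.57
ee_pos: [0.5614, -0.002, 0.0796]
eef_rot: [[0.951, 0.309, -0.002], [0.309, -0.951, 0.002], [-0.001, -0.003, -1.0]]
wrist_force: [-5.7, 5.1, 10.6]
grip_width: -0.0001
finger_force: 5.6
```

```bash
python3 -m pendant '{"travel":[[0,0,-0.001],[0,0,-0.0015],[0,0,-0.0015],[0,0,-0.0015]],"rotation":[[0,0,0],[0,0,0],[0,0,0],[0,0,0]],"gripper":[0,0,0,0]}'
python3 -m pendant '{"travel":[[0,0,0.015],[0,0,0.04],[0,0,0.08],[-0.04,0,0.12],[-0.08,0,0.15],[-0.12,-0.04,0.15],[-0.15,-0.08,0.15],[-0.15,-0.12,0.15],[-0.15,-0.15,0.15],[-0.15,-0.18,0.15],[-0.15,-0.2,0.15],[-0.15,-0.2,0.15],[-0.15,-0.2,0.15],[-0.15,-0.2,0.15]],"rotation":[[0,0,0],[0,0,0],[0,0,0],[0,0,0],[0,0,0],[0,0,0],[0,0,0],[0,0,0],[0,0,0],[0,0,0],[0,0,0],[0,0,0],[0,0,0],[0,0,0]],"gripper":[0,0,0,0,0,0,0,0,0,0,0,0,0,0]}'
python3 - <<'E'
from m import *
from bench import optics
d=optics.capture("scene"); cv2.imwrite("pics/end.png",cv2.resize(d["image"][210:360,215:395,::-1],None,fx=4,fy=4,interpolation=cv2.INTER_CUBIC))
for n,c in(("scene",[(268,250),(293,254),(319,256),(345,260)]),("top",[(284,226),(308,238),(333,251),(359,262)])):
    d=optics.capture(n)
    for u,v in c:
        z=np.median(d["z_map"][v-2:v+3,u-2:u+3]); print(n,(d["R"].T@(np.linalg.inv(d["camera_matrix"])@np.array([u,v,1])*z-d["t"])).round(4))
E
```

```text
time: 7.9
ee_pos: [0.5616, -0.002, 0.0792]
eef_rot: [[0.951, 0.309, -0.002], [0.309, -0.951, 0.002], [-0.001, -0.003, -1.0]]
wrist_force: [-7.8, 5.3, 17.8]
grip_width: 0.0005
finger_force: 8.9
time: 9.07
ee_pos: [0.4117, -0.2022, 0.2266]
eef_rot: [[0.951, 0.309, -0.0], [0.309, -0.951, 0.001], [-0.0, -0.001, -1.0]]
wrist_force: [-0.2, 0.6, -0.2]
grip_width: 0.0003
finger_force: 0.0
scene [ 0.5437 -0.0455  0.0703]
scene [ 0.5651 -0.0048  0.0706]
scene [0.5817 0.0382 0.071 ]
scene [0.6023 0.0798 0.0706]
top [0.5985 0.0832 0.0706]
top [0.5797 0.0426 0.0702]
top [0.5594 0.0008 0.0701]
top [ 0.5427 -0.0421  0.0701]
```

View pics/end.png

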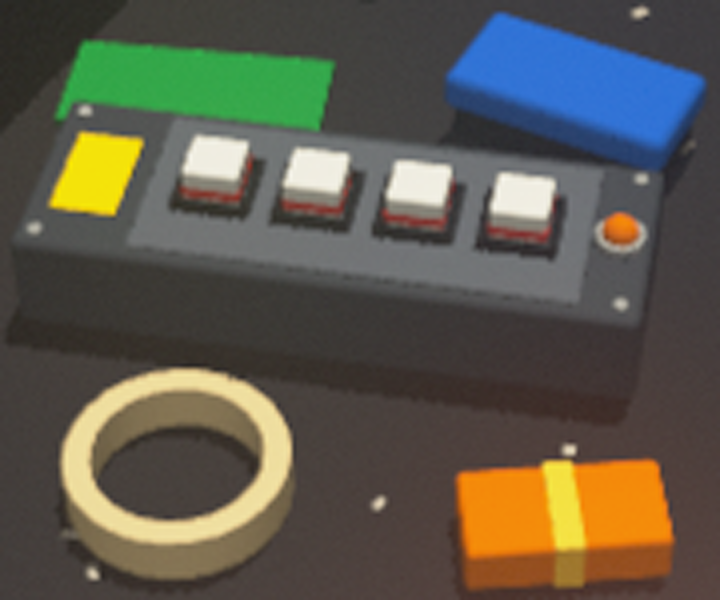

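All four caps (crop (217,160), (317,175), (420,190) and (523,200)) show red bands and stand at 70 mm. The loose things have not moved and the arm is clear.

```bash
python3 -c "
from bench import robot
print(robot.hand_in())"
```

```text
the job is handed in; nothing more can be done
None
```

I tapped all four keys in order from the lamp end at about 4–5 N, then pressed the latched third key to the bottom and let it spring up; all four caps now stand at 70 mm, nothing around the box moved, and the job is handed in (no verdict was returned).

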